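# Knock the brass bush out of its bearing block

### The job

Carry the aluminium bearing block to the blue knock-out stand and lower it gently over the stand's off-centre pin, feeling for the access hole underneath, until the block lies flat on the stand and the pin has poked the brass bush up out of its tight seat. Then draw the bush out and set it down standing upright in the pink tray, leaving the block on the stand. Press gently on the pin, as 25 N would bend it, and leave the other things on the mat where they are.

Things in the scene. Friction and masses are not known exactly. Their poses are not given: they have to be found in the camera images.
- block: aluminium bearing block, a box 60 (its x) x 44 (its y) x 36 mm high, 0.18 to 0.29 kg, lying loose and flat. Origin: centre of its underside, z up. In its middle a round recess 23.5 mm wide, open at the top, goes down to a floor 8 mm above the underside. Two spring plungers in the recess wall grip the bush. The block is the same turned by half a turn.
- block_hole (a point): centre of the access hole's mouth in the block's underside (same point as the block's origin): the hole is 10 mm wide with a 1 mm chamfer and goes through the recess floor, coaxial with the recess. From below it meets the lower end of the bush 8 mm up.
- bush: brass bush, a cylinder 22 mm in diameter, 26 mm tall, 0.07 kg. Origin: centre of its lower end, z up its axis. At the start it sits on the recess floor, its top 2 mm below the block's top, so it cannot be gripped. The plungers hold it while its lower end is within 9 mm of the recess floor (pushing it up takes about 8 to 16 N); higher it is free. The pin does not fit its bore, it pushes on its end.
- stand: blue knock-out stand, fixed. A flat bed 90 (its x) x 80 (its y) mm, its top 20 mm above the origin. Origin: centre of its underside, z up. A steel pin 8 mm in diameter stands upright on the bed, its tip 24 mm above the bed, the last 1.5 mm tapering to 6.8 mm. The pin stands on a stiff spring and gives about 1 mm for each 4 N pressed down on it.
- stand_bed (a point): middle of the stand's bed, on its top face. The pin stands 7 mm off this point (axis to point) on a flush steel disc, in any direction: the disc's angle is not measured. A sideways push on the pin of about 15 N turns the disc. With the block flat on the bed and the pin in its hole, the bush is 16 mm above its seat and stands 14 mm out of the block's top.
- tray: open pink plastic tray, 130 (its x) x 110 (its y) x 24 mm high, walls 3 mm, floor 3 mm thick, loose. Origin: centre of its underside, z up.
- driver: screwdriver with yellow handle, 170 mm long, lying on the mat; leave it alone. Origin: on its underside, long axis along its x.
- reel: metal reel, 50 mm in diameter and 40 mm high, standing on the mat; leave it alone. Origin: centre of its underside.
- offcut: wooden offcut 40 x 120 x 22 mm lying on the mat; leave it alone. Origin: centre of its underside.
Things that resemble listed ones, but are neither listed nor needed, are in the scene too. Leave any green look-alike of the block alone. There is more than one size of the stand; the one meant has the size given above.

How it is judged (in metres and radians):
On the way:
1. the block lies flat on the stand (within 3 mm) over the pin, and the bush has risen at least 12 mm from its seat but is still in the recess (z of block in the frame of stand between 0.017 and 0.023 m and horizontal distance between block and stand below 0.013 m and z of bush in the frame of block between 0.02 and 0.034 m and horizontal distance between bush and block below 0.004 m), for 0.2 s.
At the end, for the whole second after the job is handed in: The bush stands upright (within 0.1 rad) and at rest on the floor of the tray, within its walls; the block lies flat on the stand's bed (height within 3 mm, tilt under 0.06 rad, centre within 13 mm of the bed's middle) with the pin in its access hole (x of bush in the frame of tray between -0.052 and 0.052 m and y of bush in the frame of tray between -0.042 and 0.042 m and z of bush in the frame of tray between 0.001 and 0.006 m and angle between bush's own z axis and vertical below 0.1 rad and linear speed of each of bush, block below 0.02 m/s and z of block in the frame of stand between 0.017 and 0.023 m and horizontal distance between block and stand below 0.013 m and angle between block's own z axis and vertical below 0.06 rad); the robot touches nothing.
It fails at once if the block pressed the pin with more than 25 N while not yet down on the bed (contact force between block and stand above 25 N and z of block in the frame of stand above 0.022 m).
It fails at once if the pin pressed the bush with more than 25 N (contact force between bush and stand above 25 N).
It fails at once if the robot pressed the stand or its pin with more than 25 N (contact force between any of the fingers, the arm and stand above 25 N).
It fails at once if a bystander was moved by more than 20 mm (distance of any of driver, reel, offcut from where it was at the start of the episode above 0.02 m).
It also fails if it takes over 72 s, if anything falls off the work surface, if the arm or the gripper's body presses on something with over 40 N, if the wrist force passes 120 N, or if a joint passes its speed limit or range.

### The arm

A 6-joint arm with a two-finger parallel gripper is mounted at the origin on the work surface. World frame = base frame: x ahead of the robot, y to its left, z up, the work surface at z = 0. Lengths are in mm, angles in rad, forces in N, time in s.
With the tool pointing down it reaches from about 350 to 850 mm from the base axis. Payload 8.1 kg.
Tool frame: the origin (TCP) lies midway between the tips of the shut fingers; the grasp point (between the pads) lies 19 mm behind it (env.grip_point_offset is the distance from the TCP to the grasp point, in mm); z points along the fingers, y is the line along which they close (so a half turn about z gives the same grasp; the last joint's range is limited). The gripper opens to 85 mm and grips with 20 to 120 N. Pads are 22 mm wide; open, the fingers measure 114 mm over their backs; the gripper's body (76 mm by 85 mm) begins 54 mm behind the grasp point. The pads swing forward as they close: fully open they stand 13 mm farther back than shut.
Start: joints at [-1.283, 0.13, 1.488, -0, 1.523, -0.085], TCP at [218.555, -558.784, 231.292] pointing down, gripper open.
Joint ranges: [-2.96, 2.96], [-0.89, 2.26], [0.02, 2.5], [-1.34, 4.48], [0, 2.73], [-2.66, 2.66]. Speed limits (rad/s): [2.39, 2.39, 2.79, 3.14, 3.14, 3.14].

### API

Orientations are given as [roll, pitch, yaw] about the fixed x, y, z axes, in that order (R = Rz(yaw) Ry(pitch) Rx(roll)).
In Python, from cell import env gives the robot as it stands.
- The arm moves only by the shell command python3 -m creep 'ROWS' [FORCE]. ROWS is JSON, a list that holds one entry, the list of rows, each a list of 5 numbers: the shift along the tool's x, y, z in units of 25 mm (1.0 is 25 mm), then the turn about the tool's z in units of 5 degrees (1.0 is 5 degrees), then the gripper's target within -1 to 1 (shut at 1, half-way at 0, fully open at -1). In form: [[[x, y, z, turn, hand], ...]]. A call has 1 to 20 rows; each row is the pose to reach, as a shift and turn from the pose commanded when the call began, along the tool's axes at that moment; what a row does not reach only later rows make up. A row lasts 1/12 s, in which the tool goes at most 41.7 mm and 7.16 degrees, less where a joint would pass 70% of its speed; a pose out of reach is approached as far as the arm can. A call with a gripper value outside its range is refused whole. The fingers move at their own pace and stop on an object; FORCE is the grip in N (left out, the last holds). Time passes only in rows, so rows that repeat a pose let the fingers close. It gives the time, the measured TCP pose, the force, the opening and the grip force at its end, in the units of the state.
- env.observe(): the state, without advancing time (a new reading comes with each control period).
- env.read_camera(name): name is "side" or "top" or "wrist"; returns (picture, depth): 384x512x3 uint8, red, green, blue; 384x512 float32, mm along the optical axis (not along the pixel's ray), 0 where there is no reading.
- env.get_calibration(name): a dict with "fovy" (degrees; the focal length in pixels is half the picture's height over the tangent of half this angle, whatever the lens; pixels are square), "cx", "cy" (the principal point, pixels), "distortion" ([k1, k2, p1, p2, k3] as OpenCV has them; the pictures are not rectified), "rvec" (rotation vector, rad) and "tvec" (3), from world to camera coordinates, as OpenCV has them. Camera axes: x right, y down, z forward; pixel columns grow to the right and rows downward; lengths in mm; the calibration is good to about 2 mm. A picture is of the moment at which its call begins: read the wrist's pose just before it. get_calibration takes no time and is no camera call; for the wrist camera it gives the pose at the moment of the call.
- env.sign_off(): hands the job in; it is judged then, once.
Trained networks look in the newest picture that a camera, given by its name, has taken for a name from the list of things; names that differ only in an ending like _2 or _b are one class to them, and where a whole thing is asked for, a point or a joint stands for the part that bears it (a point fixed in the world has none). Each returns a list of dicts, best first, with "conf" (0 to 1); they miss things now and then, are a little off and sometimes report something else, mostly with a low value. They report only what shows in the picture. A call takes as long as a camera call. They do not tell look-alikes from the thing itself.
- env.search_frame(camera, thing): "box" ([left, top, right, bottom] in pixels, round what is visible of it).
- env.outline_of(camera, thing): "region" (384x512 bool, what is visible of it) and "box" ([left, top, right, bottom] in pixels, round what is visible of it).
- env.mark_of(camera, thing): "pixel" ([column, row] in pixels: a listed point, or the origin of a listed thing).
The state is a dict: "clock": time; "joint_positions": joint angles; "qvel": joint speeds; "tau": joint torques, N m; "tool_pos": TCP position; "orientation": TCP orientation; "wrist_force": force on the tool from outside, world axes, zero at the start; "wrist_torque": the same for the moment, N m; "gripper_width": finger opening in mm; "grip_force": force on a finger pad.
Only numpy, scipy, OpenCV 4.12 (cv2) and the standard library are available. Lean on these libraries where they do the work, as an engineer would, in place of code of your own. Each camera call takes 0.05 s, during which the arm holds its last target. There are 200 camera calls.

## Working session

There is one attempt and no reset: what is moved stays moved. The work goes in short steps, Python scripts to look and compute and a shell command to move; the robot and the scene stay as the last step left them, time stands still between calls to the robot, and variables do not carry over. Pictures are saved under pics/ and viewed, at most 10 in all, crops included, and the job is handed in when it is done.

```bash
mkdir -p pics; ls; cat > h.py <<'E'
import numpy as np, cv2, json
from cell import env
def cal(n):
    c=env.get_calibration(n); f=192/np.tan(np.radians(c["fovy"])/2)
    K=np.array([[f,0,c["cx"]],[0,f,c["cy"]],[0,0,1.]])
    R=cv2.Rodrigues(np.array(c["rvec"],float))[0]; return K,np.array(c["distortion"],float),R,np.array(c["tvec"],float)
def world(n,px,depth=None,z=None,C=None):
    K,d,R,t=C or cal(n)
    px=np.array(px,float).reshape(-1,1,2); p=cv2.undistortPoints(px,K,d)[:,0]
    r=np.c_[p,np.ones(len(p))]
    if depth is not None: return (r*np.array(depth).reshape(-1,1)-t)@R
    o=-R.T@t; w=r@R; s=(z-o[2])/w[:,2]; return o+w*s[:,None]
def cloud(n,dep,C=None):
    v,u=np.mgrid[:384,:512]; P=world(n,np.c_[u.ravel(),v.ravel()],depth=dep.ravel(),C=C).reshape(384,512,3)
    P[dep==0]=np.nan; return P
E
python3 - <<'E'
from h import *
ims=[]
for n in("top","side"):
    im,d=env.read_camera(n); np.savez(f"{n}.npz",im=im,d=d); ims.append(im)
    P=cloud(n,d)
    for th in ("block","stand","tray","bush","driver","reel","offcut","stand_bed","block_hole"):
        if th in("stand_bed","block_hole"): 
            print(n,th,[(np.round(m["pixel"]),round(m["conf"],2)) for m in env.mark_of(n,th)]);continue
        for m in env.outline_of(n,th):
            r=m["region"]; q=P[r]; q=q[~np.isnan(q[:,0])]
            print(n,th,round(m["conf"],2),np.round(m["box"]),np.round(np.median(q,0)) if len(q) else None,"zmax",np.round(np.percentile(q[:,2],95)) if len(q) else 0)
cv2.imwrite("pics/a.png",cv2.resize(np.vstack(ims)[:,:,::-1],None,fx=.78,fy=.78))
cv2.imwrite("pics/top.png",cv2.resize(ims[0][:,:,::-1],(800,600)))
E
```

```text
pics
top block 0.96 [320. 233. 341. 258.] [ 475. -213.   38.] zmax 41.0
top block 0.56 [361. 224. 389. 249.] [ 487. -332.   37.] zmax 40.0
top stand 0.88 [223. 199. 259. 238.] [554.  14.  22.] zmax 25.0
top stand 0.61 [184. 176. 210. 200.] [644. 130.  16.] zmax 19.0
top tray 0.96 [129. 201. 173. 254.] [546. 262.   6.] zmax 25.0
top bush 0.5 [328. 238. 339. 247.] [ 475. -216.   36.] zmax 39.0
top driver 0.84 [273. 117. 288. 176.] [ 781. -109.   25.] zmax 29.0
top reel 0.56 [320. 232. 346. 261.] [ 475. -213.   38.] zmax 41.0
top reel 0.54 [203. 140. 215. 154.] [751.  94.   8.] zmax 33.0
top reel 0.43 [328. 238. 337. 248.] [ 476. -215.   36.] zmax 38.0
top offcut 0.75 [121. 151. 170. 171.] [722. 268.  23.] zmax 26.0
top stand_bed [(array([240., 218.]), 0.92), (array([194., 185.]), 0.59)]
top block_hole [(array([330., 245.]), 0.97), (array([370., 236.]), 0.62), (array([314., 204.]), 0.6)]
side block 0.9 [311. 145. 341. 174.] [ 474. -204.   30.] zmax 37.0
side block 0.81 [310. 119. 334. 142.] [ 487. -316.   30.] zmax 37.0
side block 0.65 [265. 147. 295. 176.] [ 587. -176.   31.] zmax 37.0
side stand 0.82 [259. 210. 309. 248.] [553.  24.  20.] zmax 22.0
side stand 0.78 [220. 258. 249. 286.] [642. 138.  14.] zmax 17.0
side stand 0.54 [174. 173. 213. 181.] [ 792. -101.   21.] zmax 26.0
side tray 0.23 [152. 294. 193. 369.] [722. 277.  23.] zmax 25.0
side driver 0.65 [177. 173. 231. 184.] [ 787. -101.   21.] zmax 26.0
side reel 0.55 [170. 241. 193. 260.] [754. 112.   6.] zmax 34.0
side offcut 0.71 [152. 296. 195. 369.] [722. 277.  23.] zmax 25.0
side stand_bed [(array([231., 272.]), 0.93), (array([281., 224.]), 0.76)]
side block_hole [(array([278., 163.]), 0.89), (array([318., 136.]), 0.81)]
```

View pics/top.png

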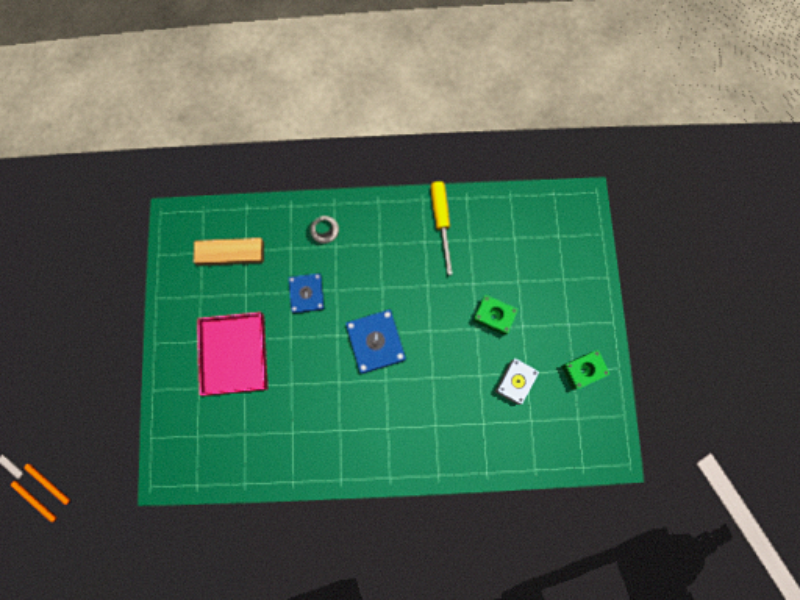

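The picture shows the white/aluminium block with a brass bush at view (518,381), and green look-alikes at (495,315) and (587,369). There are two blue stands: a large one at (376,341) and a small one at (306,293). The tray is at (232,354). The block meant is the white one, because it holds the bush. The stand meant should be the large one; I'll check its size with a fit and a crop.

```bash
python3 - <<'E'
from h import *
D=np.load("top.npz"); im,d=D["im"],D["d"]; P=cloud("top",d)
def fit(m,name):
    q=P[m]; q=q[~np.isnan(q[:,0])]; r=cv2.minAreaRect(q[:,:2].astype(np.float32)); print(name,len(q),np.round(r[0],1),np.round(r[1],1),round(r[2],1),"z",np.round(np.median(q[:,2]),1))
env.read_camera("top")
for th,k in(("block",0),("stand",0),("stand",1),("tray",0),("driver",0),("offcut",0)):
    o=env.outline_of("top",th)
    if len(o)>k:
        m=o[k]["region"]; fit(m&(P[...,2]>{"block":25,"stand":10}.get(th,5)),th)
        cs,_=cv2.findContours(m.astype(np.uint8),0,2); c=max(cs,key=cv2.contourArea).reshape(-1,2)
        w=world("top",c,z={"block":36,"stand":20,"tray":24}.get(th,20)); r=cv2.minAreaRect(w[:,:2].astype(np.float32)); print("   contour",np.round(r[0],1),np.round(r[1],1),round(r[2],1))
s=env.observe(); print({k:np.round(s[k],3).tolist() for k in("clock","tool_pos","orientation","gripper_width","wrist_force")})
from scipy.spatial.transform import Rotation as Ro
print(np.round(Ro.from_euler("xyz",s["orientation"]).as_matrix(),3))
K,dd,R,t=cal("wrist"); print("wrist cam",np.round(-R.T@t,1),np.round(R,2).tolist(),K[0,0])
a=cv2.resize(im[225:265,300:400],(800,320),interpolation=2); b=cv2.resize(im[170:240,180:320],(800,400),interpolation=2)[:280]
cv2.imwrite("pics/crop.png",np.vstack([a,b])[:,:,::-1])
E
```

```text
block 354 [ 474.4 -215.7] [45.1 58.4] 57.2 z 37.8
   contour [ 474.8 -214.3] [48.7 60.3] 59.0
stand 1036 [555.3  16. ] [90.7 80. ] 14.4 z 22.4
   contour [555.3  16.8] [94.5 83. ] 14.4
stand 458 [645.5 132.4] [64.3 53.7] 4.9 z 16.1
   contour [643.6 130.7] [65.7 58.9] 2.6
tray 1319 [544.5 259.3] [131.6 111.6] 3.2 z 7.0
   contour [543.1 257.8] [135.2 117.4] 2.6
driver 298 [ 750.7 -110.9] [160.5  23.5] 4.9 z 24.4
   contour [ 751.4 -111. ] [163.1  23.8] 5.3
offcut 661 [723.5 266.7] [119.9  41.3] 88.5 z 23.4
   contour [722.3 267.3] [123.   44.7] 89.2
{'clock': 1.35, 'tool_pos': [218.544, -558.784, 231.272], 'orientation': [-3.142, 0.0, 0.373], 'gripper_width': 85.424, 'wrist_force': [-1.003, -0.326, -0.136]}
[[ 0.931  0.364 -0.   ]
 [ 0.364 -0.931  0.   ]
 [-0.    -0.    -1.   ]]
wrist cam [ 294.3 -528.2  374.6] [[0.36, -0.93, 0.0], [-0.88, -0.34, 0.32], [-0.3, -0.12, -0.95]] 306.02626628476537
```

View pics/crop.png

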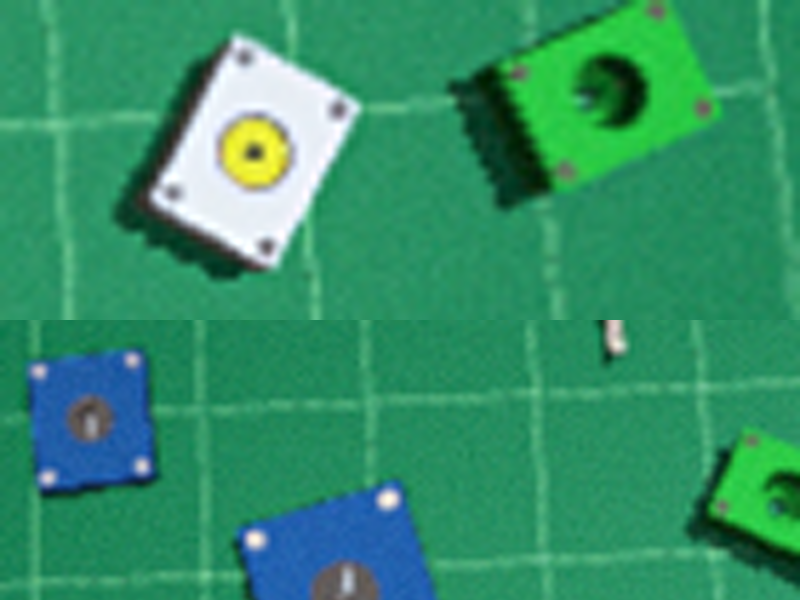

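The crop confirms it. The white block with the yellow bush is at (255,150) and the green ones are empty. The stand at (555,16) measures 90.7x80, so it is the one meant. Next I hover over the block.

```bash
python3 -m creep '[[[14.5,-9.1,3.6,10.8,-1],[14.5,-9.1,3.6,10.8,-1],[14.5,-9.1,3.6,10.8,-1],[14.5,-9.1,3.6,10.8,-1],[14.5,-9.1,3.6,10.8,-1],[14.5,-9.1,3.6,10.8,-1],[14.5,-9.1,3.6,10.8,-1],[14.5,-9.1,3.6,10.8,-1],[14.5,-9.1,3.6,10.8,-1],[14.5,-9.1,3.6,10.8,-1],[14.5,-9.1,3.6,10.8,-1],[14.5,-9.1,3.6,10.8,-1],[14.5,-9.1,3.6,10.8,-1],[14.5,-9.1,3.6,10.8,-1],[14.5,-9.1,3.6,10.8,-1],[14.5,-9.1,3.6,10.8,-1]]]'
cat >> h.py <<'E'
from scipy.spatial.transform import Rotation as Ro
def need(x,y,z,yaw_deg=None):
    s=env.observe(); M=Ro.from_euler("xyz",s["orientation"]).as_matrix()
    d=M.T@(np.array([x,y,z])-s["tool_pos"])/25
    yaw=np.degrees(np.arctan2(M[1,0],M[0,0])); t=0 if yaw_deg is None else (((yaw-yaw_deg)+90)%180-90)/5
    print("rows",np.round(d,2),"turn",round(t,2),"yaw",round(yaw,1))
def totool(p):
    s=env.observe(); M=Ro.from_euler("xyz",s["orientation"]).as_matrix(); return (np.atleast_2d(p)-s["tool_pos"])@M
E
python3 - <<'E'
from h import *
C=cal("wrist"); im,d=env.read_camera("wrist"); P=cloud("wrist",d,C)
cv2.imwrite("pics/w1.png",im[:,:,::-1])
for m in env.outline_of("wrist","block"):
    r=m["region"]&(P[...,2]>25); q=P[r]; rc=cv2.minAreaRect(q[:,:2].astype(np.float32)); print(m["conf"],m["box"],np.round(rc,1) if 0 else rc,np.median(q[:,2]))
for m in env.outline_of("wrist","bush"):
    q=P[m["region"]]; b=m["box"]; c=[(b[0]+b[2])/2,(b[1]+b[3])/2]; w=world("wrist",c,z=34,C=C); print("bush",m["conf"],np.round(b),np.round(w,1),np.nanmedian(q[:,2]),"tool",np.round(totool(w),1))
print(env.mark_of("wrist","block_hole"))
# colour-based bush circle
hsv=cv2.cvtColor(im,cv2.COLOR_RGB2HSV); m=((hsv[...,0]>18)&(hsv[...,0]<38)&(hsv[...,1]>100)).astype(np.uint8)
cs,_=cv2.findContours(m,0,2); c=max(cs,key=cv2.contourArea); w=world("wrist",c.reshape(-1,2),z=34,C=C)[:,:2].astype(np.float32); print("circ",cv2.fitEllipse(w),cv2.fitEllipse(c))
E
```

```text
clock: 2.68
tool_pos: [472.9, -216.2, 141.8]
orientation: [3.141, -0.001, -0.572]
wrist_force: [-0.2, -1.3, -0.4]
gripper_width: 85.4
grip_force: 0.0
0.72 [316.6, 44.6, 423.3, 144.7] ((487.4742431640625, -334.2820129394531), (45.05908966064453, 60.41339111328125), 20.680091857910156) 38.60885477026449
0.62 [102.9, 54.9, 195.7, 125.0] ((587.3856201171875, -190.20565795898438), (60.918006896972656, 44.61686706542969), 62.02574920654297) 38.5255334666024
0.57 [226.3, 146.2, 284.8, 223.8] ((474.44140625, -217.531982421875), (44.14471435546875, 60.06468963623047), 57.381290435791016) 38.6027156707412
bush 0.96 [246. 173. 271. 200.] [[ 475.1 -220.    34. ]] 36.64553837196326 tool [[  4.    2.3 107.6]]
[{'pixel': [253.4, 177.1], 'conf': 0.96}, {'pixel': [359.7, 99.0], 'conf': 0.84}, {'pixel': [159.7, 91.8], 'conf': 0.6}, {'pixel': [251.9, 177.5], 'conf': 0.42}]
circ ((473.52142333984375, -217.03553771972656), (21.015092849731445, 21.195199966430664), 167.2040252685547) ((256.3220520019531, 189.2248077392578), (23.255496978759766, 24.587312698364258), 87.10011291503906)
```

View pics/w1.png

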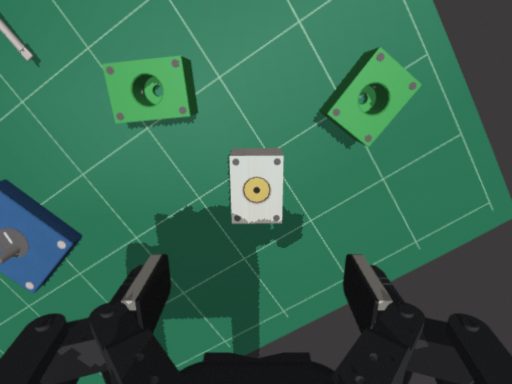

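The wrist view shows the white block at (256,189) between the fingers, aligned with the gripper. The green look-alikes are at (150,88) and (372,97), well clear. Next I descend and grip.

```bash
python3 -m creep '[[[0.06,0.01,2,0,-1],[0.06,0.01,4,0,-1],[0.06,0.01,5,0,-1],[0.06,0.01,5.5,0,-1],[0.06,0.01,5.55,0,-1],[0.06,0.01,5.55,0,-1],[0.06,0.01,5.55,0,1],[0.06,0.01,5.55,0,1],[0.06,0.01,5.55,0,1],[0.06,0.01,5.55,0,1],[0.06,0.01,5.55,0,1],[0.06,0.01,5.55,0,1],[0.06,0.01,5.55,0,1],[0.06,0.01,5.55,0,1],[0.06,0.01,5.55,0,1],[0.06,0.01,5.55,0,1]]]' 80; python3 -c "
from h import *
print(env.grip_point_offset)"
```

```text
clock: 4.22
tool_pos: [476.3, -217.0, 5.1]
orientation: [-3.141, -0.004, -0.57]
wrist_force: [-1.3, -0.3, 8.6]
gripper_width: 43.1
grip_force: 82.7
18.700000000000003
```

```bash
python3 -m creep '[[[0,0,-0.5,0,1],[0,0,-1.5,0,1],[0,0,-2.5,0,1],[0,0,-3.5,0,1],[0,0,-4,0,1],[0,0,-4,0,1],[0,0,-4,0,1],[0,0,-4,0,1]]]'
python3 - <<'E'
from h import *
C=cal("wrist"); s=env.observe(); im,d=env.read_camera("wrist"); P=cloud("wrist",d,C)
print(s["gripper_width"],s["wrist_force"],s["tool_pos"],s["orientation"])
hsv=cv2.cvtColor(im,cv2.COLOR_RGB2HSV); m=((hsv[...,0]>18)&(hsv[...,0]<38)&(hsv[...,1]>100)).astype(np.uint8)
cs,_=cv2.findContours(m,0,2); c=max(cs,key=cv2.contourArea); e=cv2.fitEllipse(c); print(e,cv2.contourArea(c))
q=P[m>0]; print("bush z",np.nanmedian(q[:,2]))
w=world("wrist",c.reshape(-1,2),z=float(np.nanmedian(q[:,2])),C=C); print(cv2.fitEllipse(w[:,:2].astype(np.float32)))
t=totool(w); print("tool",np.round(cv2.fitEllipse(t[:,:2].astype(np.float32)),2) if 0 else cv2.fitEllipse(t[:,:2].astype(np.float32)), np.median(t[:,2]))
T=totool(P.reshape(-1,3)).reshape(P.shape); k=(abs(T[...,0])<45)&(abs(T[...,1])<21)&(abs(T[...,2]-np.median(t[:,2]))<6); r=cv2.minAreaRect(T[k][:,:2].astype(np.float32)); print("blk rect tool",r,np.nanmedian(T[k],0))
A=np.c_[T[k][:,:2],np.ones(k.sum())]; print("plane",np.linalg.lstsq(A,T[k][:,2],rcond=None)[0])
cv2.imwrite("pics/w2.png",im[:,:,::-1])
E
```

```text
clock: 4.88
tool_pos: [473.4, -215.3, 101.0]
orientation: [3.141, 0.002, -0.57]
wrist_force: [-0.3, 0.5, -4.6]
gripper_width: 42.9
grip_force: 81.9
42.93386386270893 [-0.25998946  0.53048709 -4.62170561] [ 473.4104962  -215.29815897  100.96059897] [ 3.14147033e+00  2.36510055e-03 -5.69657757e-01]
((256.3504943847656, 291.1485290527344), (40.09883499145508, 48.170326232910156), 89.43477630615234) 1510.0
bush z 132.65536639837796
((472.54791259765625, -215.1468048095703), (20.680753707885742, 20.847591400146484), 160.0013427734375)
tool ((-0.5862452387809753, 0.3194333612918854), (20.680635452270508, 20.847591400146484), 167.36691284179688) -32.146342136959106
blk rect tool ((-1.1794395446777344, 0.0009555816650390625), (62.041534423828125, 41.99309539794922), 0.001322428579442203) [  3.93902111   0.13567873 -33.88848755]
plane [ 1.65194238e-02  7.86797614e-04 -3.35481291e+01]
```

View pics/w2.png

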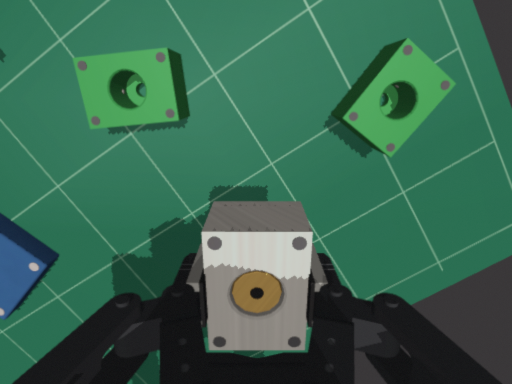

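The block is held square, with the bush at (256,291) near the tool axis. Next I carry it to just short of the stand so the camera sees the pin beyond the block.

```bash
python3 -m creep '[[[-0.15,-0.3,0,-0.4,1],[-0.5,-1.1,0,-1.3,1],[-0.9,-2.1,0,-2.5,1],[-1.4,-3.2,0,-3.7,1],[-1.9,-4.3,0,-5,1],[-2.4,-5.4,0,-6.2,1],[-2.9,-6.4,0,-7.4,1],[-3.3,-7.3,0,-8.4,1],[-3.5,-7.9,0,-9.2,1],[-3.6,-8.1,0,-9.4,1],[-3.6,-8.1,0,-9.4,1],[-3.6,-8.1,0,-9.4,1],[-3.6,-8.1,0,-9.4,1]]]'
python3 - <<'E'
from h import *
C=cal("wrist"); s=env.observe(); im,d=env.read_camera("wrist"); P=cloud("wrist",d,C)
np.savez("w3.npz",im=im,d=d)
T=totool(P.reshape(-1,3)).reshape(P.shape)
k=(abs(P[...,2]-46)<8)&(T[...,0]>36)&(T[...,2]>20)
n,l,st,ce=cv2.connectedComponentsWithStats(k.astype(np.uint8))
for i in range(1,n):
    if st[i,4]>20: print(st[i],ce[i],np.nanmedian(P[l==i],0),np.nanmedian(T[l==i],0))
for m in env.mark_of("wrist","stand_bed"): print(m,world("wrist",m["pixel"],z=20,C=C))
cv2.imwrite("pics/w3.png",cv2.resize(im[0:260,100:440,::-1],(784,600)))
E
```

```text
clock: 6.02
tool_pos: [507.4, 2.5, 102.0]
orientation: [3.142, 0.001, 0.249]
wrist_force: [0.4, 0.1, -3.4]
gripper_width: 42.6
grip_force: 82.1
[248 147  12  13  46] [253.84782609 150.58695652] [549.87988827  15.56910203  44.83985384] [44.39061112 -2.25561653 57.28789836]
[504 152   8  10  39] [508.71794872 157.97435897] [ 587.04750383 -157.60868445   39.17381716] [ 37.70415179 174.87594543  62.96898717]
{'pixel': [259.1, 139.9], 'conf': 0.56} [[553.41268864  12.91434332  20.        ]]
```

View pics/w3.png

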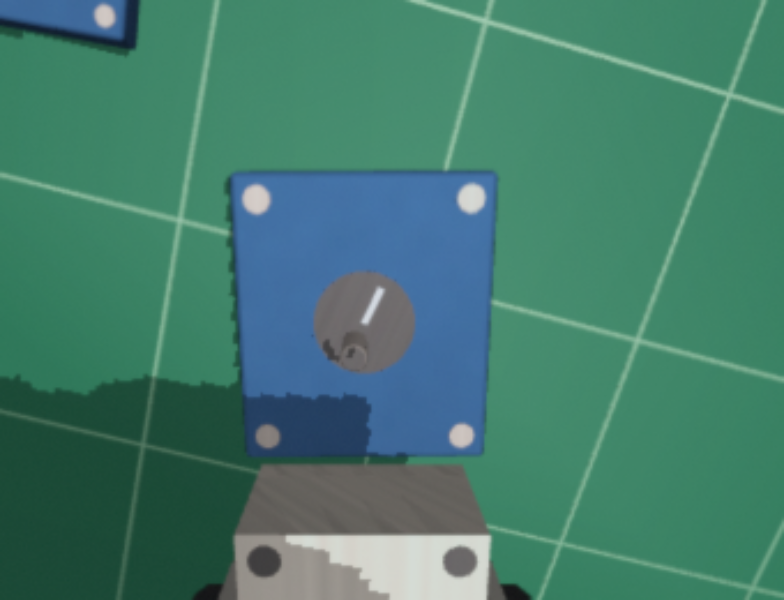

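Here the pin tip is at view (354,355), i.e. full-frame (253.5,153.8), and the disc centre is at (258.3,139.5). The pin leans off toward the block side, and the other half of the disc shows a white mark.

```bash
python3 - <<'E'
from h import *
D=np.load("w3.npz"); im,d=D["im"],D["d"]; C=cal("wrist"); P=cloud("wrist",d,C); T=totool(P.reshape(-1,3)).reshape(P.shape)
s=(T[...,0]>10)&(T[...,0]<100)&(abs(T[...,1])<40)&(abs(P[...,2]-21)<6)
print("bed z",np.nanmedian(P[s][:,2]),"mat z",np.nanmedian(P[:60,200:400,2]))
b=np.nanmedian(P[s][:,2])-20
hsv=cv2.cvtColor(im,cv2.COLOR_RGB2HSV); g=((hsv[...,0]>100)&(hsv[...,0]<125)&(hsv[...,1]>120))
rect=cv2.minAreaRect(P[s&g][:,:2].astype(np.float32)); print("stand",rect)
dm=(s&(hsv[...,1]<60)).astype(np.uint8); n,l,st,ce=cv2.connectedComponentsWithStats(dm)
for i in range(1,n):
    if st[i,4]>40: print("grey",st[i],ce[i])
for z in (44,44+b): 
    w=world("wrist",[[253.5,153.8]],z=z,C=C); print("pin",z,w,totool(w))
for z in (20,20+b): print("disc",z,world("wrist",[[258.3,139.5]],z=z,C=C),totool(world("wrist",[[258.3,139.5]],z=z,C=C)))
crop=cv2.resize(im[120:180,220:300],(800,600),interpolation=cv2.INTER_CUBIC); cv2.imwrite("pics/w3c.png",crop[:,:,::-1])
E
```

```text
bed z 23.041815475822144 mat z 3.077839497621114
stand ((557.2650146484375, 14.909709930419922), (82.50736999511719, 79.5513916015625), 14.304993629455566)
grey [205  80  12  13 126] [210.70634921  85.95238095]
grey [298  80  13  13 124] [303.91129032  85.59677419]
grey [ 236  118   44   44 1410] [257.77659574 138.55602837]
grey [295 183  11   7  58] [299.75862069 186.51724138]
grey [211 184  11   6  56] [215.69642857 186.80357143]
pin 44 [[547.31003542  15.08868693  44.        ]] [[41.660079   -2.70873964 58.29471173]]
pin 47.04181547582215 [[547.90276966  15.20936     47.04181548]] [[42.2629613  -2.67965794 55.25263605]]
disc 20 [[553.80397894  13.29452024  20.        ]] [[47.52339573  0.6263651  82.29239765]]
disc 23.041815475822144 [[554.24608273  13.42654798  23.04181548]] [[47.98307159  0.60738048 79.25038086]]
```

View pics/w3c.png

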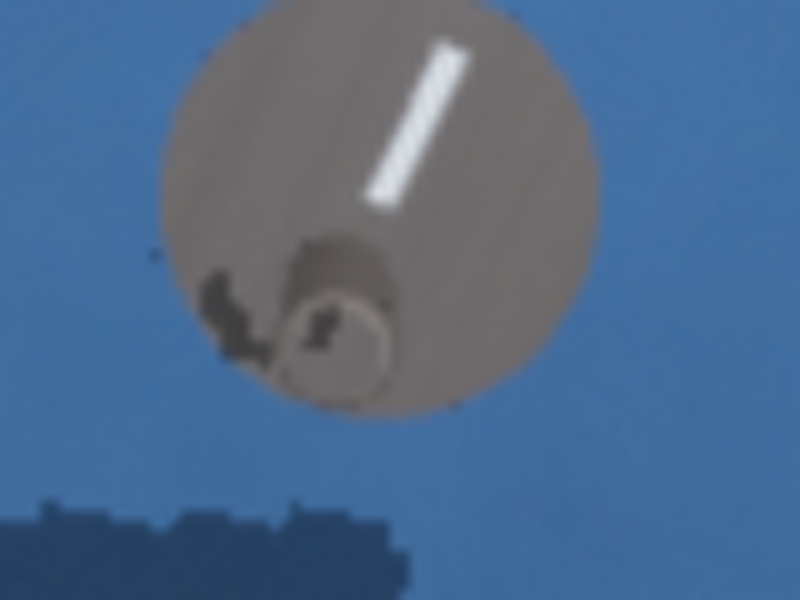

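The pin tip is at full-frame (253.2,154.5). The offset from disc to pin comes to 6.7 mm, which matches the given 7 mm. I move over the pin, about 6 mm above the tip.

```bash
python3 -m creep '[[[0.2,-0.02,0,0,1],[0.7,-0.06,0,0,1],[1.2,-0.1,0,0,1],[1.6,-0.12,0,0,1],[1.7,-0.124,0.2,0,1],[1.7,-0.124,0.7,0,1],[1.7,-0.124,1.2,0,1],[1.7,-0.124,1.6,0,1],[1.7,-0.124,1.8,0,1],[1.7,-0.124,1.85,0,1],[1.7,-0.124,1.85,0,1],[1.7,-0.124,1.85,0,1],[1.7,-0.124,1.85,0,1]]]'
```

```text
clock: 7.2
tool_pos: [548.9, 16.7, 57.1]
orientation: [3.141, -0.001, 0.251]
wrist_force: [-0.4, -0.3, -2.7]
gripper_width: 43.0
grip_force: 82.1
```

```bash
python3 -m creep '[[[0,0,0.05,0,1],[0,0,0.12,0,1],[0,0,0.2,0,1],[0,0,0.28,0,1],[0,0,0.34,0,1],[0,0,0.4,0,1],[0,0,0.4,0,1],[0,0,0.4,0,1]]]'
```

```text
clock: 7.87
tool_pos: [548.1, 16.7, 46.1]
orientation: [-3.142, 0.0, 0.251]
wrist_force: [0.6, 0.6, -4.2]
gripper_width: 42.9
grip_force: 82.1
```

```bash
for i in 1 ; do python3 -m creep '[[[0,0,0.04,0,1],[0,0,0.08,0,1],[0,0,0.08,0,1],[0,0,0.08,0,1]]]'; done; python3 -m creep '[[[0,0,0.04,0,1],[0,0,0.08,0,1],[0,0,0.08,0,1],[0,0,0.08,0,1]]]'
```

```text
clock: 8.2
tool_pos: [548.2, 16.7, 44.2]
orientation: [-3.142, 0.0, 0.251]
wrist_force: [0.4, -0.0, -3.9]
gripper_width: 43.0
grip_force: 82.1
clock: 8.53
tool_pos: [548.2, 16.7, 42.2]
orientation: [-3.142, 0.0, 0.251]
wrist_force: [-0.1, -0.8, -3.8]
gripper_width: 43.0
grip_force: 82.1
```

There is no contact at 7 mm below the tip, so the pin is in the hole. I keep lowering in small steps and watch the force.

```bash
for i in 1; do python3 -m creep '[[[0,0,0.04,0,1],[0,0,0.08,0,1],[0,0,0.08,0,1]]]'; done; python3 -m creep '[[[0,0,0.04,0,1],[0,0,0.06,0,1],[0,0,0.06,0,1]]]'
```

```text
clock: 8.78
tool_pos: [548.4, 16.7, 40.4]
orientation: [3.141, -0.0, 0.251]
wrist_force: [-0.5, 0.2, -0.8]
gripper_width: 42.9
grip_force: 82.1
clock: 9.03
tool_pos: [548.6, 16.7, 39.2]
orientation: [3.141, -0.001, 0.251]
wrist_force: [-1.6, -0.1, 3.1]
gripper_width: 43.1
grip_force: 82.5
```

```bash
python3 -m creep '[[[0,0,0.02,0,1],[0,0,0.04,0,1],[0,0,0.04,0,1]]]'|grep -E "pos|force"; python3 -m creep '[[[0,0,0.02,0,1],[0,0,0.04,0,1],[0,0,0.04,0,1]]]'|grep -E "pos|force"
```

```text
tool_pos: [548.7, 16.7, 38.4]
wrist_force: [-1.9, -0.1, 6.1]
grip_force: 82.9
tool_pos: [548.8, 16.6, 37.4]
wrist_force: [-2.6, -1.0, 7.3]
grip_force: 83.0
```

```bash
for i in 1; do python3 -m creep '[[[0,0,0.02,0,1],[0,0,0.04,0,1],[0,0,0.04,0,1]]]'|grep -E "pos|force"; done;  python3 -m creep '[[[0,0,0.02,0,1],[0,0,0.04,0,1],[0,0,0.04,0,1]]]'|grep -E "pos|force"
```

```text
tool_pos: [549.0, 16.6, 36.6]
wrist_force: [-2.0, -2.1, 5.3]
grip_force: 83.1
tool_pos: [548.9, 16.5, 35.5]
wrist_force: [-1.5, -0.9, 5.7]
grip_force: 83.1
```

```bash
python3 -m creep '[[[0,0,0.02,0,1],[0,0,0.04,0,1],[0,0,0.06,0,1],[0,0,0.06,0,1]]]'|grep -E "pos|force"
```

```text
tool_pos: [548.9, 16.5, 34.0]
wrist_force: [-1.8, -1.1, 6.3]
grip_force: 83.1
```

The bush is sliding out at about 10 N, so I continue.

```bash
python3 -m creep '[[[0,0,0.03,0,1],[0,0,0.06,0,1],[0,0,0.09,0,1],[0,0,0.12,0,1],[0,0,0.12,0,1]]]'|grep -E "pos|force"
```

```text
tool_pos: [548.0, 16.7, 29.7]
wrist_force: [0.7, -2.5, -2.6]
grip_force: 82.3
```

```bash
python3 -m creep '[[[0,0,0.03,0,1],[0,0,0.06,0,1],[0,0,0.09,0,1],[0,0,0.1,0,1],[0,0,0.1,0,1]]]'|grep -E "pos|force"
```

```text
tool_pos: [548.1, 16.7, 27.6]
wrist_force: [0.6, -2.0, -2.3]
grip_force: 82.3
```

```bash
python3 -m creep '[[[0,0,0.03,0,1],[0,0,0.06,0,1],[0,0,0.06,0,1]]]'|grep -E "pos|force"
```

```text
tool_pos: [548.2, 16.7, 26.1]
wrist_force: [-0.4, -2.1, -1.6]
grip_force: 82.3
```

```bash
python3 -m creep '[[[0,0,0.02,0,1],[0,0,0.04,0,1],[0,0,0.04,0,1]]]'|grep -E "pos|force"
```

```text
tool_pos: [548.2, 16.7, 25.2]
wrist_force: [0.1, -1.7, -1.8]
grip_force: 82.3
```

```bash
python3 -m creep '[[[0,0,0.02,0,1],[0,0,0.04,0,1],[0,0,0.04,0,1]]]'|grep -E "pos|force"
```

```text
tool_pos: [548.3, 16.7, 25.1]
wrist_force: [-5.3, -1.5, 5.7]
grip_force: 83.4
```

The block has landed on the bed. I release and rise a bit to look.

```bash
python3 -m creep '[[[0,0,0,0,0.2],[0,0,0,0,-0.1],[0,0,0,0,-0.3],[0,0,0,0,-0.5],[0,0,0,0,-1],[0,0,0,0,-1],[0,0,0,0,-1],[0,0,0,0,-1],[0,0,-0.3,0,-1],[0,0,-1,0,-1],[0,0,-2,0,-1],[0,0,-2.8,0,-1],[0,0,-3,0,-1],[0,0,-3,0,-1],[0,0,-3,0,-1]]]'
cat > look.py <<'E'
from h import *
import sys
C=cal("wrist"); im,d=env.read_camera("wrist"); P=cloud("wrist",d,C); P[...,2]-=3
T=totool(P.reshape(-1,3)).reshape(P.shape)
hsv=cv2.cvtColor(im,cv2.COLOR_RGB2HSV); m=(hsv[...,0]>15)&(hsv[...,0]<40)&(hsv[...,1]>90)&(abs(T[...,0])<50)&(abs(T[...,1])<50)
q=P[m]; zt=np.percentile(q[:,2],80); mt=m&(abs(P[...,2]-zt)<2.5); cs,_=cv2.findContours(mt.astype(np.uint8),0,2); c=max(cs,key=cv2.contourArea)
w=world("wrist",c.reshape(-1,2),z=zt+3,C=C); print("bush top z",zt,cv2.fitEllipse(w[:,:2].astype(np.float32)),"tool",cv2.fitEllipse(totool(w)[:,:2].astype(np.float32))[0])
k=(abs(T[...,0])<45)&(abs(T[...,1])<35)&(abs(P[...,2]-56)<6)&~m; r=cv2.minAreaRect(P[k][:,:2].astype(np.float32)); print("block top z",np.nanmedian(P[k][:,2]),r); A=np.c_[P[k][:,:2]-r[0],np.ones(k.sum())]; print(np.linalg.lstsq(A,P[k][:,2],rcond=None)[0])
cv2.imwrite("pics/%s.png"%sys.argv[1],im[:,:,::-1])
E
python3 look.py w4
```

```text
clock: 13.2
tool_pos: [548.3, 16.7, 99.2]
orientation: [3.141, -0.0, 0.251]
wrist_force: [0.1, 0.8, -0.1]
gripper_width: 85.5
grip_force: 0.0
bush top z 70.05412118339903 ((548.23095703125, 16.9757080078125), (20.72499656677246, 21.49992561340332), 111.4078598022461) tool (0.7513294219970703, -0.03894677758216858)
block top z 55.71996720190236 ((547.0865478515625, 17.071645736694336), (60.64469909667969, 44.196041107177734), 14.17947769165039)
[-8.00434931e-03 -3.41973147e-03  5.56578658e+01]
```

View pics/w4.png

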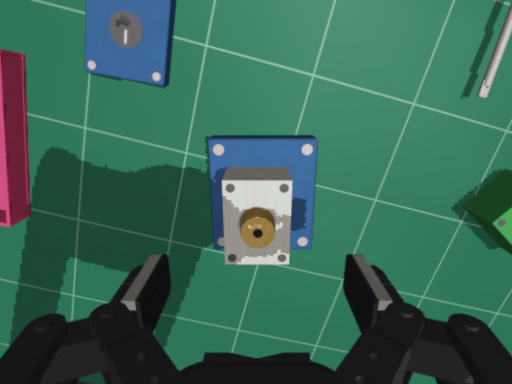

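The picture shows the bush at (258,228), standing 14 mm out of the block. The block is flat on the stand with the pin inside. Next I grip the bush.

```bash
python3 -m creep '[[[0.02,0,0.4,0,-1],[0.02,0,1,0,-1],[0.02,0,1.5,0,-1],[0.02,0,1.6,0,-1],[0.02,0,1.6,0,0],[0.02,0,1.6,0,1],[0.02,0,1.6,0,1],[0.02,0,1.6,0,1],[0.02,0,1.6,0,1],[0.02,0,1.6,0,1],[0.02,0,1.6,0,1],[0.02,0,1.6,0,1],[0.02,0,1.6,0,1],[0.02,0,1.6,0,1],[0.02,0,1.6,0,1]]]' 40
```

```text
clock: 14.5
tool_pos: [549.1, 16.8, 59.6]
orientation: [3.141, -0.001, 0.251]
wrist_force: [1.0, 1.0, 3.0]
gripper_width: 19.8
grip_force: 39.1
```

```bash
python3 -m creep '[[[0,0,-0.1,0,1],[0,0,-0.3,0,1],[0,0,-0.6,0,1],[0,0,-0.9,0,1],[0,0,-1.3,0,1],[0,0,-1.7,0,1],[0,0,-2.1,0,1],[0,0,-2.3,0,1],[0,0,-2.4,0,1],[0,0,-2.4,0,1],[0,0,-2.4,0,1]]]'
python3 look.py w5; python3 -c "
from h import *
need(545,258,120)"
```

```text
clock: 15.42
tool_pos: [548.6, 16.8, 119.2]
orientation: [-3.142, 0.0, 0.251]
wrist_force: [0.6, -0.6, -0.3]
gripper_width: 20.0
grip_force: 39.1
bush top z 128.7161440044249 ((547.4966430664062, 17.29689598083496), (21.183975219726562, 21.710371017456055), 101.38643646240234) tool (-0.7218047976493835, -0.6679737567901611)
block top z 55.67619368403994 ((549.3016357421875, 17.664539337158203), (55.65666961669922, 44.10585403442383), 14.347625732421875)
[-2.43462629e-03 -1.18781986e-03  5.55114430e+01]
rows [ 2.26 -9.38 -0.05] turn 0 yaw 14.4
```

View pics/w5.png

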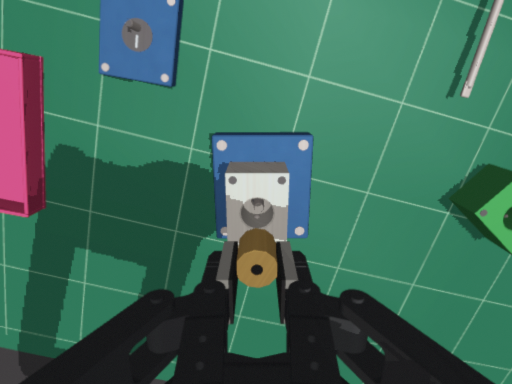

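The bush is out at (257,258), held upright. The block stays flat on the stand with the pin visible in its recess. Next I carry the bush to the tray centre and lower it.

```bash
python3 -m creep '[[[0.1,-0.4,0,0,1],[0.3,-1.3,0,0,1],[0.6,-2.4,0,0,1],[0.9,-3.6,0,0,1],[1.2,-4.8,0,0,1],[1.5,-6,0,0,1],[1.8,-7.2,0,0,1],[2,-8.3,0,0,1],[2.15,-9,0,0,1],[2.24,-9.4,0,0,1],[2.24,-9.4,0,0,1],[2.24,-9.4,1,0,1],[2.24,-9.4,2,0,1],[2.24,-9.4,3,0,1],[2.24,-9.4,3.5,0,1],[2.24,-9.4,3.7,0,1],[2.24,-9.4,3.7,0,1],[2.24,-9.4,3.7,0,1]]]'
python3 - <<'E'
from h import *
im,d=env.read_camera("top"); P=cloud("top",d)
m=env.outline_of("top","tray")[0]; q=P[m["region"]]; q=q[q[:,2]>4]; print(cv2.minAreaRect(q[:,:2].astype(np.float32)))
E
```

```text
clock: 16.97
tool_pos: [545.5, 258.2, 27.8]
orientation: [-3.142, -0.001, 0.25]
wrist_force: [0.4, 0.0, -0.6]
gripper_width: 19.7
grip_force: 39.2
((539.0151977539062, 225.89730834960938), (127.9727783203125, 145.41168212890625), 89.83805847167969)
```

```bash
python3 -m creep '[[[0,0,0.1,0,1],[0,0,0.2,0,1],[0,0,0.26,0,1],[0,0,0.3,0,1],[0,0,0.3,0,1]]]'|grep -E "pos|force"
```

```text
tool_pos: [544.8, 258.5, 19.5]
wrist_force: [-0.2, -0.7, 1.1]
grip_force: 39.4
```

```bash
python3 -m creep '[[[0,0,0.03,0,1],[0,0,0.04,0,1],[0,0,0.04,0,1]]]'|grep -E "pos|force"
```

```text
tool_pos: [545.0, 258.5, 19.4]
wrist_force: [-3.9, -2.3, 9.1]
grip_force: 40.2
```

```bash
python3 -m creep '[[[0,0,0.03,0,1],[0,0,0.04,0,1],[0,0,0.04,0,1]]]'|grep -E "pos|force"
```

```text
tool_pos: [545.3, 258.6, 19.4]
wrist_force: [-6.4, -3.0, 15.8]
grip_force: 40.8
```

It touched the floor at 19.5. I ease off the load, open partway and rise.

```bash
python3 -m creep '[[[0,0,-0.06,0,1],[0,0,-0.06,0,1],[0,0,-0.06,0,0.4],[0,0,-0.06,0,0.2],[0,0,-0.06,0,0],[0,0,-0.06,0,0],[0,0,-0.06,0,0],[0,0,-0.06,0,0],[0,0,-0.3,0,0],[0,0,-1,0,0],[0,0,-2,0,0],[0,0,-3,0,0],[0,0,-3.5,0,0],[0,0,-3.5,0,0],[0,0,-3.5,0,0]]]'
python3 look.py w6 2>&1 | head -1; python3 - <<'E'
from h import *
m=env.outline_of("wrist","tray")
C=cal("wrist")
for x in m[:1]:
    cs,_=cv2.findContours(x["region"].astype(np.uint8),0,2); w=world("wrist",max(cs,key=cv2.contourArea).reshape(-1,2),z=27,C=C); print(x["conf"],cv2.minAreaRect(w[:,:2].astype(np.float32)))
E
```

```text
clock: 19.23
tool_pos: [545.3, 258.6, 105.5]
orientation: [-3.141, -0.002, 0.251]
wrist_force: [0.3, -0.0, -1.2]
gripper_width: 42.6
grip_force: 0.0
0.59 ((543.8475952148438, 258.7921142578125), (130.164794921875, 108.44805908203125), 2.904029369354248)
```

View pics/w6.png

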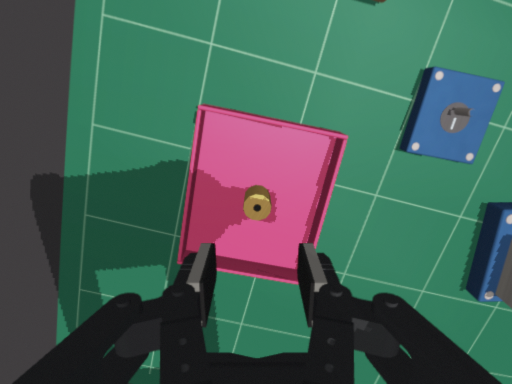

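The bush stands upright in the middle of the tray at (257,205), and the gripper is clear and touching nothing. I hand the job in.

```bash
python3 -c "
from cell import env
print(env.sign_off())"
```

```text
the job is handed in; nothing more can be done
None
```

I handed the job in at about 19 s: the block lies flat on the blue stand over the pin, and the bush stands upright in the middle of the pink tray; `sign_off` gave no verdict.

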